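# Chuck a flange on the welding turntable

## Task

Get the loose drilled steel flange ready for welding on the bench turntable: swing the chuck's lever to open the three jaws fully, set the flange down gently (do not drop it), flat on the narrow steps of all three jaws and let go of it, then swing the lever back until the jaws hold it tight and centred. Leave the hexagonal coupling, the pipe piece and the tin beside the work where they stand.

Things in the scene. Friction and masses are not known exactly. Their poses are not given: they have to be found in the camera images.
- flange_ring: loose, dark rusty steel ring with bolt holes, lying flat on the table: outside diameter 96 mm, centre hole 40 mm, 14 mm thick, 0.6 kg. Origin: centre of its underside; z is its axis. The rim between hole and outside is 28 mm wide and can be gripped from above with one finger in the hole. The round abrasive disc (117 mm, thin) and the small washers on the table are not it.
- chuck: bench welding turntable with a three-jaw chuck, bolted down, 176 mm square foot. Origin: on the chuck's upright axis at table height; z up. In its frame the three jaws stand at 0, 120 and 240 degrees from +x, the gaps between them at 60, 180 and 300 degrees. Round chuck top: 146 mm diameter, 74 mm above the origin. A flange lies on the steps 86 mm above the origin.
- chuck_sleeve (a joint): turn of the knurled sleeve under the chuck body, worked by its lever: 0 (jaws fully open) to 1.2 rad; growing = clockwise from above = jaws close, 10 mm of radius per rad. Gripping faces stand 55 mm from the axis at 0 and meet a 96 mm flange at about 0.7. Stiff (3 to 4 N at the handle), stays where left. In the chuck's frame the lever points at the angle 3.74 minus this value.
- lever_handle (a point): middle of the upright black handle at the lever's end: an 18 mm thick round post, 130 mm from the chuck's axis, this point 80 mm and its top 102 mm above the table; it can be pushed from either side or gripped from above.
- jaw_1: jaw at 0 degrees in the chuck's frame, 18 mm wide. Its origin lies on the chuck's axis 74.5 mm above the table when the jaws are fully open and shifts inward with the jaw; x points outward. It has a step 14 mm wide (radially), 86 mm above the table, and outside it an upright gripping face whose top is 97 mm above the table.
- jaw_2: the like jaw at 120 degrees
- jaw_3: the like jaw at 240 degrees
- hex_coupling: loose hexagonal steel coupling standing on end, 36 x 41 mm, 40 mm high; bystander. Origin: centre of its underside.
- dip_tin: round tin with lid, 72 mm diameter, 61 mm high, right of the chuck; bystander. Origin: centre of its underside.
- pipe_nipple: lying threaded pipe piece, 39 mm diameter, 86 mm long; bystander. Origin: underneath its middle.
There are look-alikes about, which are no part of the job. What is shaped like the flange_ring but yellow is not meant.

How it is judged:
By the outcome, as a careful person would: the job done as asked, in the order asked, and still so for the second after the job is handed in, with the robot touching nothing.
It also fails if it takes over 72 s, if anything falls off the work surface, if the arm or the gripper's body presses on something with over 40 N, if the wrist force passes 120 N, or if a joint passes its speed limit or range.

## Robot

A 6-joint arm with a two-finger parallel gripper is mounted at the origin on a cart in front of the work surface, level with it; the furniture and walls round the work are solid. World frame = base frame: x ahead of the robot, y to its left, z up, the work surface at z = 0. Lengths are in m, angles in rad, forces in N, time in s.
With the tool pointing down it reaches from about 0.3 to 0.775 m from the base axis. Payload 14.6 kg.
Tool frame: the origin (TCP) lies on the centre line of the jaws, within the pads' length; the fingertips stand 19 mm ahead of it and the grasp point (between the pads) is the TCP; z points along the fingers, y is the line along which they close (so a half turn about z gives the same grasp; the last joint's range is limited). The gripper opens to 94 mm and grips with 3 to 60 N. Pads are 16 mm wide; open, the fingers measure 119 mm over their backs; the gripper's body (75 mm by 177 mm) begins 78 mm behind the grasp point.
Start: joints at [-1.283, 0.3, 1.521, -0, 1.321, -0.067], TCP at [0.191, -0.516, 0.224] pointing down, gripper open.
Joint ranges: [-3.03, 3.03], [-0.79, 2.21], [0.23, 2.52], [-1.04, 4.18], [0, 3.07], [-2.55, 2.55]. Speed limits (rad/s): [2.22, 2.22, 2.57, 3.14, 3.14, 3.14].

## Interface

Orientations are given as [roll, pitch, yaw] about the fixed x, y, z axes, in that order (R = Rz(yaw) Ry(pitch) Rx(roll)).
In Python, from station import get_obs, camera, workorder gives the robot as it stands.
- The arm moves only by the tool play_rows, never from a script. Its argument "motion" is a list that holds one entry, the list of rows, each a list of 7 numbers: the shift along the tool's x, y, z as a fraction of full scale, then the turn, a rotation vector about the tool's x, y, z as a fraction of full scale, then the opening, from -1 (shut) to 1 (fully open). In form: [[[x, y, z, ax, ay, az, grip], ...]]. A call has 1 to 10 rows; each row is the pose to reach, as a shift and turn from the pose commanded when the call began, along the tool's axes at that moment, turning the shorter way round; what a row does not reach only later rows make up. Full scale, the value 1, is 0.25 m for a shift and 2 pi rad for a turn. A row lasts 1/10 s, in which the tool goes at most 50 mm and 8.59 degrees, less where a joint would pass 70% of its speed; a pose out of reach is approached as far as the arm can. A call with a number of a shift or a turn outside -1 to 1 is refused whole. A call with a gripper value outside its range is refused whole. The fingers move at their own pace and stop on an object; "grip_force" is the grip in N (left out, the last holds). Time passes only in rows, so rows that repeat a pose let the fingers close. It gives the time, the measured TCP pose, the force, the opening and the grip force at its end, in the units of the state.
- get_obs(): the state, without advancing time (a new reading comes with each control period).
- camera(name): name is "scene" or "top" or "wrist"; returns a dict with "frame" (420x560x3 uint8, red, green, blue), "z_map" (420x560 float32, m along the optical axis (not along the pixel's ray), 0 where there is no reading), "camera_matrix" (3x3 intrinsics, pixels), "T" (4x4, takes a point from camera to world coordinates); the wrist camera has in their place "T_tool_cam" (4x4, takes a point from camera to tool coordinates, whose origin is the TCP and whose axes are the flange's). Camera axes: x right, y up, looking along -z (the intrinsics and any distortion apply to the point x, -y, -z); pixel columns grow to the right and rows downward; lengths in m; the calibration is good to about 2 mm. A picture is of the moment at which its call begins: read the wrist's pose just before it.
- workorder.hand_in(): hands the job in; it is judged then, once.
The state is a dict: "time_s": time; "qpos": joint angles; "joint_vel": joint speeds; "tau": joint torques, N m; "ee_pos": TCP position; "eef_rot": TCP orientation; "force": force on the tool from outside, world axes, zero at the start; "moment": the same for the moment, N m; "grip_width": finger opening in m; "grip_force": force on a finger pad.
Only numpy, scipy, OpenCV 4.12 (cv2) and the standard library are available. Lean on these libraries where they do the work, as an engineer would, in place of code of your own. Each camera call takes 0.05 s, during which the arm holds its last target. There are 200 camera calls.

## Working session

There is one attempt and no reset: what is moved stays moved. The work goes in short steps, Python scripts to look and compute and a tool call to move; the robot and the scene stay as the last step left them, time stands still between calls to the robot, and variables do not carry over. Pictures are saved under pics/ and viewed, at most 10 in all, crops included, and the job is handed in when it is done.

Besides the shell and the picture viewer there is one more tool, called after "Request:" in YAML: its name, and indented under it one key for each argument. play_rows: Moves the arm, as the interface text tells. Its arguments: {"type":"object","properties":{"motion":{"type":"array"},"grip_force":{"type":"number"}},"required":["motion"]}

```bash
ls; mkdir -p pics; python3 - <<'E'
from station import get_obs,camera
import cv2,numpy as np
o=get_obs();print({k:np.round(v,3) for k,v in o.items()})
for n in("scene","top"):
    c=camera(n);cv2.imwrite(f"pics/{n}0.png",cv2.resize(c["frame"][...,::-1],None,fx=1.4,fy=1.4));np.savez(f"{n}0.npz",**c)
    print(n,c.keys(),c["camera_matrix"],c["T"].round(3))
print(camera("wrist")["T_tool_cam"].round(3))
E
```

```text
pics
{'time_s': np.float64(0.0), 'qpos': array([-1.283,  0.3  ,  1.522,  0.   ,  1.321, -0.067]), 'joint_vel': array([ 0.   , -0.   ,  0.   , -0.   ,  0.001,  0.002]), 'tau': array([-0.0000e+00, -5.3181e+01, -3.5274e+01,  7.1000e-02,  2.4000e-02,
       -0.0000e+00]), 'ee_pos': array([ 0.191, -0.515,  0.224]), 'eef_rot': array([-3.14 , -0.   ,  0.355]), 'force': array([-0.452,  0.071, -0.894]), 'moment': array([-0.067,  0.031,  0.037]), 'grip_force': np.float64(0.0), 'grip_width': np.float64(0.094)}
scene dict_keys(['frame', 'z_map', 'camera_matrix', 'T']) [[417.92836054   0.         278.81812107]
 [  0.         417.92836054 213.28228408]
 [  0.           0.           1.        ]] [[-0.678  0.365 -0.638 -0.267]
 [-0.735 -0.354  0.578  0.826]
 [-0.015  0.861  0.508  0.641]
 [ 0.     0.     0.     1.   ]]
top dict_keys(['frame', 'z_map', 'camera_matrix', 'T']) [[398.66777291   0.         279.12043551]
 [  0.         398.66777291 213.23373493]
 [  0.           0.           1.        ]] [[-0.01   0.99  -0.143  0.308]
 [-0.999 -0.014 -0.031  0.162]
 [-0.032  0.143  0.989  1.254]
 [ 0.     0.     0.     1.   ]]
[[ 0.001  0.969  0.246  0.072]
 [ 1.    -0.001 -0.    -0.001]
 [ 0.     0.246 -0.969 -0.16 ]
 [ 0.     0.     0.     1.   ]]
```

View pics/top0.png

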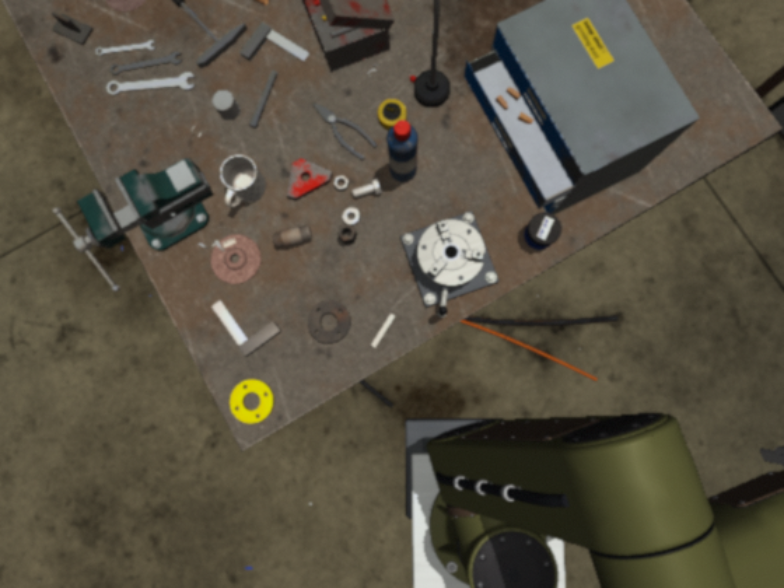

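View pics/scene0.png

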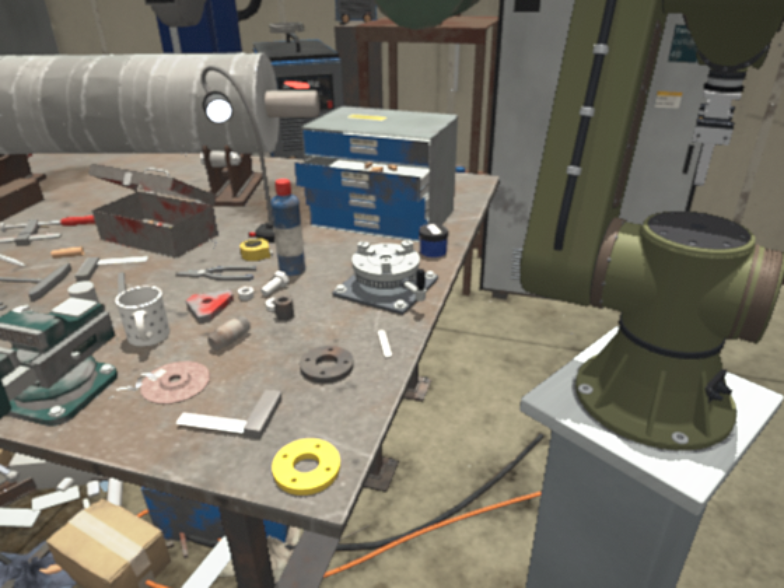

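The top picture shows the candidates, in 784-px picture coordinates. The dark rusty ring with bolt holes is at (329,322), the pinkish thin abrasive disc at (235,258), the yellow ring at (251,401), and small washers at (351,216) and (341,182). The dark one fits the description. The chuck is at (450,252), with its lever handle at (442,308), the tin at (542,231), the hex coupling at (347,236) and the pipe at (292,237).

```bash
cat > h.py <<'E'
import numpy as np,cv2
def cloud(c,T=None):
    K=c["camera_matrix"];T=c["T"] if T is None else T;z=c["z_map"];v,u=np.mgrid[:z.shape[0],:z.shape[1]]
    P=np.stack([(u-K[0,2])/K[0,0]*z,-(v-K[1,2])/K[1,1]*z,-z,np.ones_like(z)],-1)
    return (P@T.T)[...,:3]
def ray(c,u,v,h,T=None):
    K=c["camera_matrix"];T=c["T"] if T is None else T
    d=T[:3,:3]@np.array([(u-K[0,2])/K[0,0],-(v-K[1,2])/K[1,1],-1]);o=T[:3,3]
    return o+d*(h-o[2])/d[2]
E
python3 - <<'E'
from h import *
c=dict(np.load("top0.npz"));P=cloud(c);z=P[...,2];f=c["frame"]
def box(u0,u1,v0,v1):
    m=np.zeros(z.shape,bool);m[v0:v1,u0:u1]=1;return m
m=box(205,265,205,255)&(z>.008)
cs,_=cv2.findContours(m.astype(np.uint8),cv2.RETR_EXTERNAL,cv2.CHAIN_APPROX_NONE)
k=max(cs,key=cv2.contourArea);e=cv2.fitEllipse(k);print("flange",e,ray(c,*e[0],.014))
print("table z",np.median(z[box(255,280,225,235)]), "flange z",np.median(z[m]))
b=box(280,360,140,230)
t=b&(abs(z-.074)<.006);print("disc",t.sum(),np.median(z[t]))
k=max(cv2.findContours((b&(z>.066)).astype(np.uint8),0,1)[0],key=cv2.contourArea)
xy=np.array([ray(c,*p[0],.074)[:2] for p in k]);(cx,cy),r=cv2.minEnclosingCircle(xy.astype(np.float32));print("chuck circle",cx,cy,r)
e=cv2.fitEllipse(k);print(e,ray(c,*e[0],.074))
for n,u0,u1,v0,v1 in(("jaws",280,360,140,230),):
    j=b&(z>.083)
    n,l,s,ce=cv2.connectedComponentsWithStats(j.astype(np.uint8))
    for i in range(1,n):
        if s[i,4]>3:
            q=P[l==i];print(s[i],q.mean(0).round(4),"max z",q[:,2].max().round(4))
j=box(270,290,0,5)
np.set_printoptions(suppress=True)
a=c["frame"][140:235,275:365];cv2.imwrite("pics/crop0.png",np.hstack([cv2.resize(a,None,fx=5,fy=5,interpolation=2),cv2.resize(f[205:255,205:265],(300,475))])[...,::-1])
E
```

```text
flange ((234.7566680908203, 229.62953186035156), (29.148611068725586, 29.839860916137695), 51.20096206665039) [0.43692658 0.34012563 0.014     ]
table z -0.00053272442070873 flange z 0.013566037019053123
disc 1532 0.073752397673991
chuck circle 0.5778692960739136 0.06790690124034882 0.07321779429912567
((322.2425842285156, 180.1800537109375), (46.45856857299805, 47.45606994628906), 97.02146911621094) [0.5771504  0.06739349 0.074     ]
[313 158   9  13  73] [0.6242 0.0835 0.0922] max z 0.1013
[333 178  13   8  76] [0.5676 0.019  0.0922] max z 0.1013
[307 185  11  13  73] [0.5406 0.1002 0.0924] max z 0.0999
[314 219   6   6  32] [0.4444 0.0915 0.1349] max z 1.2541
```

View pics/crop0.png

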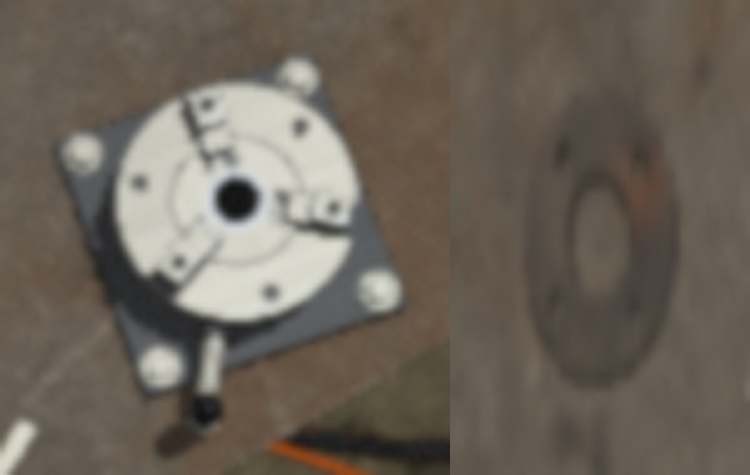

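The crop confirms the dark ring with four bolt holes, and it shows the lever pointing down-left to its black handle at about (205,408) in the crop. The chuck centre is near (0.577,0.067) and its yaw about 18.6°, which puts the sleeve at about 1.1 (nearly closed).

```bash
cat >> h.py <<'E'
from scipy.spatial.transform import Rotation as Rn
def rows(targets,start=None):
    """targets: list of (x,y,z,yaw) tool down; prints row numbers from commanded pose start (default measured)."""
    if start is None:
        from station import get_obs
        o=get_obs();p=o["ee_pos"];R=Rn.from_euler("xyz",o["eef_rot"])
    else: p=np.array(start[:3]);R=Rn.from_euler("xyz",[np.pi,0,start[3]])
    for t in targets:
        d=R.inv().apply(np.array(t[:3])-p)/.25
        w=(R.inv()*Rn.from_euler("xyz",[np.pi,0,t[3]])).as_rotvec()/(2*np.pi)
        print(np.round(np.r_[d,w],4).tolist())
E
python3 - <<'E'
from h import *
c=dict(np.load("top0.npz"));P=cloud(c);q=P[212:230,308:325].reshape(-1,3);q=q[(q[:,2]>.06)&(q[:,2]<.115)]
print(len(q),np.median(q,0));q=q[q[:,2]>.09];print(len(q),q.round(3).tolist() if len(q)<25 else q.mean(0))
C=np.array([.5774,.0675]);h=np.median(q,0)[:2]-C;print(np.hypot(*h),np.degrees(np.arctan2(h[1],h[0])))
a=np.arctan2(h[1],h[0]);H=C+.13*np.array([np.cos(a),np.sin(a)]);print(H)
rows([(H[0],H[1],.2,a-np.pi),(H[0],H[1],.13,a-np.pi)])
E
```

```text
36 [0.4478727  0.09044129 0.09844614]
31 [0.44883192 0.08926534 0.09877634]
0.12964182824665393 169.83736331176186
[0.44943959 0.09043758]
[1.8113, -1.9139, 0.0979, -0.0001, 0.0, 0.0847]
[1.8113, -1.9137, 0.3779, -0.0001, 0.0, 0.0847]
```

Request:
play_rows:
  motion:
    - [[0.9057, -0.957, 0.05, 0, 0, 0.0424, -0.15], [0.9057, -0.957, 0.05, 0, 0, 0.0424, -0.15], [0.9057, -0.957, 0.05, 0, 0, 0.0424, -0.15], [0.9057, -0.957, 0.05, 0, 0, 0.0424, -0.15], [0.9057, -0.957, 0.05, 0, 0, 0.0424, -0.15], [0.9057, -0.957, 0.05, 0, 0, 0.0424, -0.15], [0.9057, -0.957, 0.05, 0, 0, 0.0424, -0.15], [0.9057, -0.957, 0.05, 0, 0, 0.0424, -0.15], [0.9057, -0.957, 0.05, 0, 0, 0.0424, -0.15], [0.9057, -0.957, 0.05, 0, 0, 0.0424, -0.15]]

```text
time_s: 1.15
ee_pos: [0.32, -0.2135, 0.2119]
eef_rot: [3.142, 0.0, 0.088]
force: [0.2, -0.3, -0.0]
grip_width: 0.04
grip_force: 0.0
```

```bash
python3 -c "
from h import *
rows([(.4494,.0904,.2,-.1774)])"
```

```text
[0.6218, -1.1657, 0.0476, 0.0, 0.0, 0.0422]
```

Request:
play_rows:
  motion:
    - [[0.6218, -0.98, 0.0476, 0, 0, 0.0422, -0.15], [0.6218, -0.98, 0.0476, 0, 0, 0.0422, -0.15], [0.6218, -0.98, 0.0476, 0, 0, 0.0422, -0.15], [0.6218, -0.98, 0.0476, 0, 0, 0.0422, -0.15], [0.6218, -0.98, 0.0476, 0, 0, 0.0422, -0.15], [0.6218, -0.98, 0.0476, 0, 0, 0.0422, -0.15], [0.6218, -0.98, 0.0476, 0, 0, 0.0422, -0.15], [0.6218, -0.98, 0.0476, 0, 0, 0.0422, -0.15], [0.6218, -0.98, 0.0476, 0, 0, 0.0422, -0.15]]

```text
time_s: 2.05
ee_pos: [0.4533, 0.0436, 0.1998]
eef_rot: [3.141, 0.001, -0.178]
force: [-1.0, 1.2, 0.2]
grip_width: 0.0397
grip_force: 0.0
```

```bash
python3 - <<'E'
from h import *
from station import get_obs,camera
o=get_obs();c=camera("wrist");np.savez("w1.npz",**c)
T=np.eye(4);T[:3,:3]=Rn.from_euler("xyz",o["eef_rot"]).as_matrix();T[:3,3]=o["ee_pos"];T=T@c["T_tool_cam"]
cv2.imwrite("pics/w1.png",c["frame"][...,::-1])
P=cloud(c,T);z=P[...,2];ok=c["z_map"]>0
b=ok&(np.hypot(P[...,0]-.4494,P[...,1]-.0904)<.03)&(z>.09)&(z<.112)
q=P[b];print("handle",len(q),q.mean(0) if len(q) else 0, (q.min(0)+q.max(0))/2, np.median(q[:,2]))
d=ok&(abs(z-.074)<.004)&(np.hypot(P[...,0]-.5774,P[...,1]-.0675)<.09);print("disc",d.sum(),P[d].min(0),P[d].max(0))
rows([(.4494,.0904,.2,-.1774),(.4494,.0904,.09,-.1774)])
E
```

```text
handle 290 [0.45486924 0.08901289 0.0982076 ] [0.45399856 0.08957575 0.09663172] 0.09932740836875711
disc 17386 [ 0.50885909 -0.00390291  0.07075792] [0.6453421  0.14145739 0.07796328]
[-0.0484, -0.1822, 0.0001, 0.0, 0.0, -0.0002]
[-0.0484, -0.1823, 0.4401, 0.0, 0.0, -0.0002]
```

View pics/w1.png

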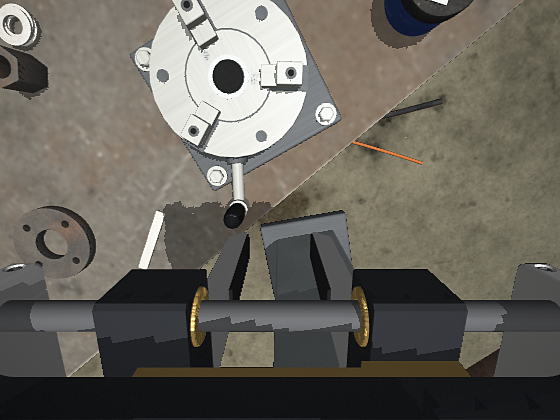

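Wrist picture: chuck at (228,75), black handle at (235,213), flange at (52,242). The handle lies at about (0.452,0.090), so I go down around it.

Request:
play_rows:
  motion:
    - [[-0.04, -0.184, 0, 0, 0, 0, -0.15], [-0.04, -0.184, 0.2, 0, 0, 0, -0.15], [-0.04, -0.184, 0.3, 0, 0, 0, -0.15], [-0.04, -0.184, 0.4, 0, 0, 0, -0.15], [-0.04, -0.184, 0.448, 0, 0, 0, -0.15], [-0.04, -0.184, 0.448, 0, 0, 0, -0.5], [-0.04, -0.184, 0.448, 0, 0, 0, -0.8], [-0.04, -0.184, 0.448, 0, 0, 0, -0.8], [-0.04, -0.184, 0.448, 0, 0, 0, -0.8], [-0.04, -0.184, 0.448, 0, 0, 0, -0.8]]
  grip_force: 6

```text
time_s: 3.1
ee_pos: [0.4523, 0.0919, 0.0892]
eef_rot: [-3.141, -0.002, -0.177]
force: [-1.9, -2.7, 7.6]
grip_width: 0.0182
grip_force: 6.0
```

```bash
cat >> h.py <<'E'
def arc(angs,z,C=(.579,.068),r=.129,start=None):
    t=[]
    for a in np.radians(angs): t.append((C[0]+r*np.cos(a),C[1]+r*np.sin(a),z,a-np.pi))
    rows(t,start)
E
python3 - <<'E'
from h import *
from station import get_obs
print(get_obs()["force"])
arc(np.arange(174,211,4),.0892)
E
```

```text
[-1.9243242  -2.72413015  7.60983789]
[0.001, 0.0422, 0.0001, -0.0, -0.0003, -0.0115]
[0.0048, 0.078, 0.0001, -0.0, -0.0003, -0.0226]
[0.0112, 0.1135, 0.0001, -0.0, -0.0003, -0.0337]
[0.0199, 0.1484, 0.0001, 0.0, -0.0003, -0.0448]
[0.0311, 0.1826, 0.0001, 0.0, -0.0003, -0.0559]
[0.0447, 0.216, 0.0001, 0.0, -0.0003, -0.067]
[0.0606, 0.2483, 0.0001, 0.0, -0.0003, -0.0781]
[0.0787, 0.2795, 0.0002, 0.0001, -0.0003, -0.0892]
[0.0989, 0.3093, 0.0002, 0.0001, -0.0003, -0.1004]
[0.1211, 0.3376, 0.0002, 0.0001, -0.0003, -0.1115]
```

Request:
play_rows:
  motion:
    - [[0.001, 0.042, -0.02, 0, 0, -0.0115, -0.8], [0.005, 0.078, -0.02, 0, 0, -0.0226, -0.8], [0.011, 0.1135, -0.02, 0, 0, -0.0337, -0.8], [0.02, 0.148, -0.02, 0, 0, -0.0448, -0.8], [0.031, 0.183, -0.02, 0, 0, -0.056, -0.8], [0.045, 0.216, -0.02, 0, 0, -0.067, -0.8], [0.061, 0.248, -0.02, 0, 0, -0.078, -0.8], [0.079, 0.2795, -0.02, 0, 0, -0.089, -0.8], [0.099, 0.309, -0.02, 0, 0, -0.1, -0.8], [0.121, 0.338, -0.02, 0, 0, -0.1115, -0.8]]

```text
time_s: 4.1
ee_pos: [0.4663, 0.0035, 0.0936]
eef_rot: [-3.141, 0.001, 0.527]
force: [-4.8, 1.7, 3.3]
grip_width: 0.0182
grip_force: 6.0
```

```bash
python3 - <<'E'
from h import *
from station import get_obs
print(get_obs()["force"])
arc([214,218,222,226,230,232,233,234],.0935)
E
```

```text
[-4.80652478  1.66377346  3.26948483]
[0.0047, 0.0379, 0.0002, -0.0001, 0.0001, -0.0106]
[0.0083, 0.0737, 0.0002, -0.0001, 0.0001, -0.0217]
[0.0144, 0.1092, 0.0002, -0.0001, 0.0001, -0.0328]
[0.023, 0.1442, 0.0001, -0.0001, 0.0001, -0.0439]
[0.0341, 0.1785, 0.0001, -0.0001, 0.0001, -0.055]
[0.0405, 0.1953, 0.0001, -0.0001, 0.0001, -0.0606]
[0.0439, 0.2036, 0.0001, -0.0001, 0.0001, -0.0634]
[0.0474, 0.2119, 0.0001, -0.0001, 0.0001, -0.0661]
```

Request:
play_rows:
  motion:
    - [[0.005, 0.038, 0, 0, 0, -0.0106, -0.8], [0.0085, 0.074, 0, 0, 0, -0.0217, -0.8], [0.0145, 0.109, 0, 0, 0, -0.033, -0.8], [0.023, 0.144, 0, 0, 0, -0.044, -0.8], [0.034, 0.1785, 0, 0, 0, -0.055, -0.8], [0.0405, 0.195, 0, 0, 0, -0.06, -0.8], [0.044, 0.204, 0, 0, 0, -0.063, -0.8], [0.044, 0.204, 0, 0, 0, -0.063, -0.8]]

```text
time_s: 4.9
ee_pos: [0.5014, -0.0357, 0.0934]
eef_rot: [-3.142, 0.001, 0.92]
force: [-4.2, -5.8, 1.7]
grip_width: 0.018
grip_force: 6.0
```

```bash
python3 - <<'E'
from h import *
from station import get_obs
o=get_obs();d=o["ee_pos"][:2]-[.579,.068];print(o["force"],np.hypot(*d),np.degrees(np.arctan2(d[1],d[0])))
arc([234,235,236,237],.0935)
E
```

```text
[-4.20457315 -5.84604822  1.65675215] 0.12951780825720463 -126.7836428180925
[0.0022, 0.007, -0.0002, -0.0, 0.0002, -0.0035]
[0.0025, 0.016, -0.0002, -0.0, 0.0002, -0.0063]
[0.0029, 0.025, -0.0002, -0.0, 0.0002, -0.0091]
[0.0035, 0.034, -0.0002, -0.0, 0.0002, -0.0119]
```

Request:
play_rows:
  motion:
    - [[0.0, 0.012, 0, 0, 0, -0.003, -0.8], [0.0, 0.02, 0, 0, 0, -0.003, -0.8], [0.0, 0.02, 0, 0, 0, -0.003, -0.8]]

```text
time_s: 5.2
ee_pos: [0.5044, -0.0378, 0.0933]
eef_rot: [-3.138, 0.001, 0.939]
force: [-12.9, 2.0, 9.0]
grip_width: 0.0213
grip_force: 6.0
```

The stop is felt (about 11 N tangential, and the finger gave way), so the jaws are fully open. I release and rise.

Request:
play_rows:
  motion:
    - [[0.0, -0.012, 0, 0, 0, 0, -0.3], [0.0, -0.012, 0, 0, 0, 0, -0.15], [0.0, -0.012, 0, 0, 0, 0, -0.15], [0.0, -0.012, 0, 0, 0, 0, -0.15], [0.0, -0.012, -0.2, 0, 0, 0, -0.15], [0.0, -0.012, -0.4, 0, 0, 0, -0.15], [0, -0.012, -0.5, 0, 0, 0, -0.15], [0, -0.012, -0.5, 0, 0, 0, -0.15]]

```text
time_s: 6.0
ee_pos: [0.5046, -0.0365, 0.2218]
eef_rot: [3.136, -0.003, 0.939]
force: [-0.1, -0.6, -1.4]
grip_width: 0.0401
grip_force: 0.0
```

```bash
cat >> h.py <<'E'
def wrist(name):
    from station import get_obs,camera
    o=get_obs();c=camera("wrist");T=np.eye(4);T[:3,:3]=Rn.from_euler("xyz",o["eef_rot"]).as_matrix();T[:3,3]=o["ee_pos"];T=T@c["T_tool_cam"]
    c["T"]=T;cv2.imwrite(f"pics/{name}.png",c["frame"][...,::-1]);return c,cloud(c)
E
python3 - <<'E'
from h import *
from station import camera
c=camera("top");P=cloud(c);z=P[...,2]
C=np.array([.5774,.0675])
b=(np.hypot(P[...,0]-C[0],P[...,1]-C[1])<.16)
n,l,s,ce=cv2.connectedComponentsWithStats((b&(z>.083)&(z<.115)).astype(np.uint8))
for i in range(1,n):
    if s[i,4]>8:
        q=P[l==i].mean(0);d=q[:2]-C;print(s[i],q.round(4),np.hypot(*d).round(4),np.degrees(np.arctan2(d[1],d[0])).round(1))
w,P=wrist("w2");z=P[...,2];b=(np.hypot(P[...,0]-C[0],P[...,1]-C[1])<.16)&(w["z_map"]>0)
n,l,s,ce=cv2.connectedComponentsWithStats((b&(z>.083)&(z<.115)).astype(np.uint8))
for i in range(1,n):
    if s[i,4]>80:
        q=P[l==i].mean(0);d=q[:2]-C;print(s[i],q.round(4),np.hypot(*d).round(4),np.degrees(np.arctan2(d[1],d[0])).round(1))
F=(.437,.340);u=np.radians(-41.4)
for k in(F,): rows([(k[0]+.034*np.cos(u),k[1]+.034*np.sin(u),.2,.848)])
E
```

```text
[312 154   9  14  76] [0.6343 0.0867 0.092 ] 0.06 18.7
[336 179  13   8  80] [0.5652 0.009  0.0919] 0.0598 -101.7
[304 188  12  13  72] [0.5318 0.1075 0.0927] 0.0607 138.8
[299   0  39  36 739] [0.6324 0.0853 0.0901] 0.0579 18.0
[195  48  43  28 970] [0.5365 0.1074 0.0922] 0.0572 135.7
[291 108  32  42 748] [0.5698 0.0112 0.0923] 0.0568 -97.7
[270 195  18  20 274] [ 0.5052 -0.033   0.0972] 0.1238 -125.7
[1.0456, -0.9678, 0.071, 0.0, -0.0, 0.0144]
```

Request:
play_rows:
  motion:
    - [[0.76, -0.967, 0.07, 0, 0, 0.0144, 0.0], [0.76, -0.967, 0.07, 0, 0, 0.0144, 0.0], [0.76, -0.967, 0.07, 0, 0, 0.0144, -0.23], [0.76, -0.967, 0.07, 0, 0, 0.0144, -0.23], [0.76, -0.967, 0.07, 0, 0, 0.0144, -0.23], [0.76, -0.967, 0.07, 0, 0, 0.0144, -0.23], [0.76, -0.967, 0.07, 0, 0, 0.0144, -0.23], [0.76, -0.967, 0.07, 0, 0, 0.0144, -0.23], [0.76, -0.967, 0.07, 0, 0, 0.0144, -0.23], [0.76, -0.967, 0.07, 0, 0, 0.0144, -0.23]]

```text
time_s: 7.1
ee_pos: [0.421, 0.2585, 0.2002]
eef_rot: [-3.142, 0.001, 0.846]
force: [0.4, -0.1, -0.4]
grip_width: 0.0358
grip_force: 0.0
```

```bash
python3 - <<'E'
from h import *
c,P=wrist("w3");z=P[...,2]
b=(np.hypot(P[...,0]-.437,P[...,1]-.34)<.075)&(c["z_map"]>0)&(z>.009)&(z<.03)
cs,_=cv2.findContours(b.astype(np.uint8),cv2.RETR_CCOMP,cv2.CHAIN_APPROX_NONE)
for k in cs:
    if cv2.contourArea(k)>400:
        e=cv2.fitEllipse(k);x0=k.reshape(-1,2)
        xy=np.array([ray(c,*p,.014)[:2] for p in x0]);A=np.c_[2*xy,np.ones(len(xy))];s=np.linalg.lstsq(A,(xy**2).sum(1),rcond=None)[0]
        print(e,"circle",s[:2],np.sqrt(s[2]+s[:2]@s[:2]))
print(np.median(z[b]))
u=np.radians(-41.4);F=(.437,.340)
rows([(F[0]+.034*np.cos(u),F[1]+.034*np.sin(u),h,.848) for h in(.2,.0225)])
E
```

```text
((244.87301635742188, 128.89308166503906), (81.44034576416016, 85.11796569824219), 158.784423828125) circle [0.44075275 0.34223338] 0.04719810698904793
((245.19122314453125, 130.15188598632812), (34.53480529785156, 36.369537353515625), 161.46998596191406) circle [0.44095849 0.34197141] 0.020097714707520805
0.013598053142306749
[0.2865, -0.032, 0.0015, 0.0, 0.0, -0.0003]
[0.2867, -0.0321, 0.7115, 0.0, 0.0, -0.0003]
```

View pics/w3.png

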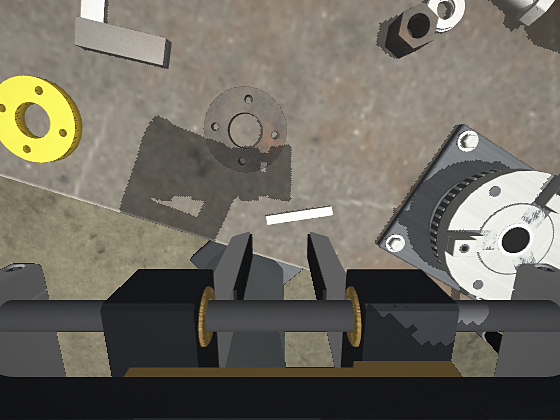

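Wrist picture: the dark drilled flange is at (245,129) with a 40 mm hole, and the yellow one is at (38,118). Flange centre is about (0.439,0.341) from both views. I descend with one finger in the hole.

Request:
play_rows:
  motion:
    - [[0.295, -0.029, 0, 0, 0, 0, -0.19], [0.295, -0.029, 0, 0, 0, 0, -0.19], [0.295, -0.029, 0.2, 0, 0, 0, -0.19], [0.295, -0.029, 0.4, 0, 0, 0, -0.19], [0.295, -0.029, 0.52, 0, 0, 0, -0.19], [0.295, -0.029, 0.6, 0, 0, 0, -0.19], [0.295, -0.029, 0.65, 0, 0, 0, -0.19], [0.295, -0.029, 0.69, 0, 0, 0, -0.19], [0.295, -0.029, 0.714, 0, 0, 0, -0.19], [0.295, -0.029, 0.714, 0, 0, 0, -0.19]]
  grip_force: 10

```text
time_s: 8.15
ee_pos: [0.464, 0.3198, 0.022]
eef_rot: [-3.142, 0.0, 0.848]
force: [-0.2, -0.0, -0.7]
grip_width: 0.0381
grip_force: 0.0
```

Request:
play_rows:
  motion:
    - [[0, 0, 0, 0, 0, 0, -0.35], [0, 0, 0, 0, 0, 0, -0.45], [0, 0, 0, 0, 0, 0, -0.6], [0, 0, 0, 0, 0, 0, -0.6], [0, 0, 0, 0, 0, 0, -0.6]]

```text
time_s: 8.65
ee_pos: [0.4644, 0.32, 0.0228]
eef_rot: [3.141, -0.001, 0.848]
force: [1.0, -2.2, 6.6]
grip_width: 0.0301
grip_force: 9.1
```

Request:
play_rows:
  motion:
    - [[0, 0, 0, 0, 0, 0, -0.6], [0, 0, 0, 0, 0, 0, -0.6], [0, 0, 0, 0, 0, 0, -0.6]]
  grip_force: 55

```text
time_s: 8.95
ee_pos: [0.4644, 0.32, 0.0228]
eef_rot: [3.141, -0.001, 0.848]
force: [1.5, -2.3, 5.7]
grip_width: 0.0289
grip_force: 50.0
```

Request:
play_rows:
  motion:
    - [[0, 0, -0.04, 0, 0, 0, -0.6], [0, 0, -0.1, 0, 0, 0, -0.6], [0, 0, -0.2, 0, 0, 0, -0.6], [0, 0, -0.3, 0, 0, 0, -0.6], [0, 0, -0.42, 0, 0, 0, -0.6], [0, 0, -0.54, 0, 0, 0, -0.6], [0, 0, -0.64, 0, 0, 0, -0.6], [0, 0, -0.7, 0, 0, 0, -0.6], [0, 0, -0.7, 0, 0, 0, -0.6]]

```text
time_s: 9.85
ee_pos: [0.4642, 0.3203, 0.1998]
eef_rot: [3.141, -0.004, 0.848]
force: [0.0, -0.3, -6.5]
grip_width: 0.0289
grip_force: 55.3
```

```bash
python3 - <<'E'
from h import *
from station import camera,get_obs
print({k:np.round(v,3) for k,v in get_obs().items() if k in("force","moment","grip_width","ee_pos")})
c=camera("top");P=cloud(c);p=get_obs()["ee_pos"]
z=P[...,2];F=p[:2]-.034*np.array([.75,-.661]);b=(np.hypot(P[...,0]-F[0],P[...,1]-F[1])<.055)&(z>.15)&(z<.225)
q=P[b];A=np.c_[q[:,:2]-F,np.ones(len(q))]
w=np.ones(len(q),bool)
for _ in range(5):
    s=np.linalg.lstsq(A[w],q[w,2],rcond=None)[0];w=abs(A@s-q[:,2])<.004
print(len(q),w.sum(),s, "expected top z",p[2]-.0215+.014-.001)
c,P=wrist("w4")
rows([(.6045,.0455,h,.848) for h in(.2,)])
E
```

```text
{'ee_pos': array([0.464, 0.32 , 0.2  ]), 'force': array([ 0.039, -0.345, -6.46 ]), 'moment': array([-0.156, -0.246,  0.   ]), 'grip_width': np.float64(0.029)}
0 0 [0. 0. 0.] expected top z 0.18944148811289466
[-0.4496, 1.1487, -0.0131, -0.0, 0.0001, 0.0]
```

View pics/w4.png

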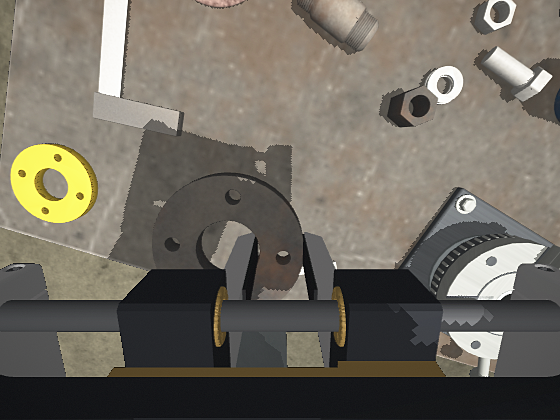

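Wrist picture: the flange is held at about (228,240), with one finger in its hole. I measure its centre and tilt in the grip.

```bash
cat >> h.py <<'E'
def held(name):
    from station import get_obs
    o=get_obs();c,P=wrist(name);K=c["camera_matrix"]
    p=o["ee_pos"];z=P[...,2];y=o["eef_rot"][2];yd=np.array([np.sin(y),-np.cos(y)]);F=p[:2]-.034*yd
    d=np.hypot(P[...,0]-F[0],P[...,1]-F[1]);b=(d<.06)&(abs(z-p[2]+.008)<.012)&(((P[...,:2]-F)@yd)<.012)
    q=P[b];A=np.c_[q[:,:2]-F,np.ones(len(q))];w=np.ones(len(q),bool)
    for _ in range(6):
        s=np.linalg.lstsq(A[w],q[w,2],rcond=None)[0];w=abs(A@s-q[:,2])<.002
    g=np.array([s[0],s[1]]);print("n",w.sum(),"top z-TCP",s[2]-p[2],"slope xy",g,"slope along tool y",g@yd,"tool x",g@np.array([np.cos(y),np.sin(y)]))
    m=np.zeros(z.shape,np.uint8);m[b]=1
    for k in cv2.findContours(m,cv2.RETR_EXTERNAL,cv2.CHAIN_APPROX_NONE)[0]:
        if cv2.contourArea(k)<500: continue
        X=np.array([P[v,u,:2] for u,v in k.reshape(-1,2)]);r=np.hypot(*(X-F).T);X=X[(r>.04)&(((X-F)@yd)<.005)]
        from scipy.optimize import least_squares
        f=least_squares(lambda t:np.hypot(*(X-t).T)-.0475,F,loss="soft_l1",f_scale=.001);print("centre",f.x,"expected",F,"cost",f.cost,len(X))
E
python3 - <<'E'
from h import *
held("w5")
E
```

```text
n 5251 top z-TCP -0.009550092530194842 slope xy [ 0.00303835 -0.00056328] slope along tool y 0.00265146024870818 tool x 0.0015870094690338009
centre [0.4397018  0.34244815] expected [0.43794364 0.342224  ] cost 2.7116632841892933e-05 144
```

Request:
play_rows:
  motion:
    - [[-0.02, 0.05, -0.01, 0, 0, 0, -0.6], [-0.055, 0.14, -0.01, 0, 0, 0, -0.6], [-0.1, 0.25, -0.01, 0, 0, 0, -0.6], [-0.145, 0.37, -0.01, 0, 0, 0, -0.6], [-0.19, 0.49, -0.013, 0, 0, 0, -0.6], [-0.24, 0.61, -0.013, 0, 0, 0, -0.6], [-0.285, 0.73, -0.013, 0, 0, 0, -0.6], [-0.33, 0.84, -0.013, 0, 0, 0, -0.6], [-0.365, 0.92, -0.013, 0, 0, 0, -0.6], [-0.39, 0.98, -0.013, 0, 0, 0, -0.6]]

```text
time_s: 11.0
ee_pos: [0.5834, 0.0826, 0.1995]
eef_rot: [-3.141, 0.001, 0.847]
force: [-0.8, 0.1, -6.8]
grip_width: 0.0289
grip_force: 55.3
```

```bash
python3 - <<'E'
from h import *
rows([(.6045,.0455,h,.848) for h in(.2,.13,.1088)])
E
```

```text
[-0.0553, 0.1615, -0.002, -0.0001, 0.0002, -0.0002]
[-0.055, 0.1618, 0.278, -0.0001, 0.0002, -0.0002]
[-0.0549, 0.1618, 0.3628, -0.0001, 0.0002, -0.0002]
```

Request:
play_rows:
  motion:
    - [[-0.03, 0.08, 0, 0, 0, 0, -0.6], [-0.055, 0.15, 0, 0, 0, 0, -0.6], [-0.055, 0.162, 0, 0, 0, 0, -0.6], [-0.055, 0.162, 0.06, 0, 0, 0, -0.6], [-0.055, 0.162, 0.14, 0, 0, 0, -0.6], [-0.055, 0.162, 0.21, 0, 0, 0, -0.6], [-0.055, 0.162, 0.27, 0, 0, 0, -0.6], [-0.055, 0.162, 0.298, 0, 0, 0, -0.6], [-0.055, 0.162, 0.298, 0, 0, 0, -0.6]]

```text
time_s: 11.9
ee_pos: [0.6041, 0.0478, 0.125]
eef_rot: [-3.14, 0.001, 0.848]
force: [0.4, -0.3, -6.7]
grip_width: 0.0284
grip_force: 55.3
```

```bash
python3 - <<'E'
from h import *
from station import camera,get_obs
print(get_obs()["ee_pos"],get_obs()["force"])
held("w6")
c,P=wrist("w7");z=P[...,2];ok=c["z_map"]>0
for nm,C in(("jaws wrist",(.579,.068)),):
    b=ok&(np.hypot(P[...,0]-C[0],P[...,1]-C[1])<.085)&(z>.07)&(z<.079);print(b.sum(),P[b].min(0),P[b].max(0))
E
```

```text
[0.60407676 0.04776799 0.12495547] [ 0.39774295 -0.30969112 -6.65055198]
n 5252 top z-TCP -0.00947908197433077 slope xy [ 0.00225166 -0.00210576] slope along tool y 0.0030815613772635243 tool x -9.048919698726007e-05
centre [0.58031167 0.07049518] expected [0.57857306 0.07025267] cost 3.1453296414777e-05 146
9235 [ 0.53030159 -0.00455968  0.0707419 ] [0.65410345 0.14165249 0.07893212]
```

View pics/w7.png

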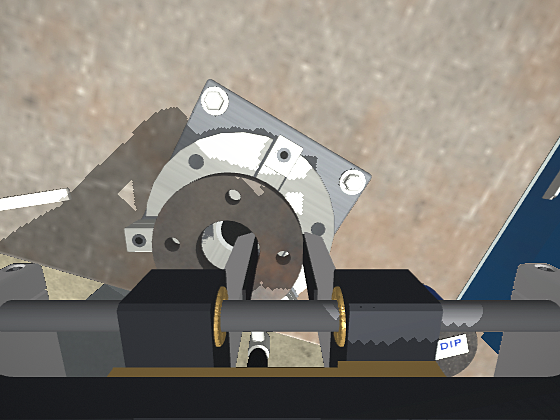

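Wrist picture: the flange at (228,238) sits over the chuck, the jaws at (284,155) and (139,239) are clear outside it, and the fingers are in the gap. I nudge 2 mm and lower slowly.

Request:
play_rows:
  motion:
    - [[-0.005, 0.007, 0.01, 0, 0, 0, -0.6], [-0.005, 0.007, 0.025, 0, 0, 0, -0.6], [-0.005, 0.007, 0.035, 0, 0, 0, -0.6], [-0.005, 0.007, 0.043, 0, 0, 0, -0.6], [-0.005, 0.007, 0.049, 0, 0, 0, -0.6], [-0.005, 0.007, 0.054, 0, 0, 0, -0.6], [-0.005, 0.007, 0.058, 0, 0, 0, -0.6], [-0.005, 0.007, 0.058, 0, 0, 0, -0.6]]

```text
time_s: 12.8
ee_pos: [0.6048, 0.0455, 0.1112]
eef_rot: [-3.141, 0.0, 0.848]
force: [0.4, -0.3, -7.6]
grip_width: 0.0286
grip_force: 55.3
```

Request:
play_rows:
  motion:
    - [[0, 0, 0.003, 0, 0, 0, -0.6], [0, 0, 0.006, 0, 0, 0, -0.6], [0, 0, 0.008, 0, 0, 0, -0.6], [0, 0, 0.008, 0, 0, 0, -0.6], [0, 0, 0.008, 0, 0, 0, -0.6]]

```text
time_s: 13.3
ee_pos: [0.6049, 0.0455, 0.1093]
eef_rot: [-3.142, 0.0, 0.848]
force: [0.5, 0.2, -6.5]
grip_width: 0.029
grip_force: 55.3
```

Request:
play_rows:
  motion:
    - [[0, 0, 0.002, 0, 0, 0, -0.6], [0, 0, 0.003, 0, 0, 0, -0.6], [0, 0, 0.003, 0, 0, 0, -0.6]]

```text
time_s: 13.6
ee_pos: [0.605, 0.0455, 0.1089]
eef_rot: [3.141, -0.0, 0.848]
force: [-1.0, 0.7, -2.2]
grip_width: 0.0291
grip_force: 55.3
```

Contact: the load is dropping. A bit more.

Request:
play_rows:
  motion:
    - [[0, 0, 0.002, 0, 0, 0, -0.6], [0, 0, 0.003, 0, 0, 0, -0.6], [0, 0, 0.003, 0, 0, 0, -0.6]]

```text
time_s: 13.9
ee_pos: [0.605, 0.0455, 0.1087]
eef_rot: [3.141, -0.001, 0.848]
force: [-4.7, 0.0, 5.5]
grip_width: 0.0282
grip_force: 55.2
```

Request:
play_rows:
  motion:
    - [[0, 0, 0, 0, 0, 0, -0.6], [0, 0, 0, 0, 0, 0, -0.6], [0, 0, 0, 0, 0, 0, -0.35], [0, 0, 0, 0, 0, 0, -0.28], [0, 0, 0, 0, 0, 0, -0.2], [0, 0, 0, 0, 0, 0, -0.2], [0, 0, 0, 0, 0, 0, -0.2]]
  grip_force: 5

```text
time_s: 14.6
ee_pos: [0.6049, 0.0454, 0.1077]
eef_rot: [-3.142, 0.0, 0.848]
force: [0.3, -0.5, 1.4]
grip_width: 0.0372
grip_force: 0.0
```

Request:
play_rows:
  motion:
    - [[0, 0, -0.02, 0, 0, 0, -0.2], [0, 0, -0.06, 0, 0, 0, -0.2], [0, 0, -0.12, 0, 0, 0, -0.2], [0, 0, -0.22, 0, 0, 0, -0.2], [0, 0, -0.34, 0, 0, 0, -0.2], [0, 0, -0.4, 0, 0, 0, -0.2], [0, 0, -0.4, 0, 0, 0, -0.2]]

```text
time_s: 15.3
ee_pos: [0.6058, 0.0456, 0.2115]
eef_rot: [3.138, -0.004, 0.848]
force: [-0.7, 0.8, -0.9]
grip_width: 0.0376
grip_force: 0.0
```

```bash
cat > chk.py <<'E'
from h import *
def chk(c,P,C0):
    z=P[...,2];b=(c["z_map"]>0)&(np.hypot(P[...,0]-C0[0],P[...,1]-C0[1])<.075)
    f=c["frame"].astype(int);dark=f.sum(2)<330
    r=b&(z>.09)&(z<.106)&dark
    n,l,s,ce=cv2.connectedComponentsWithStats(r.astype(np.uint8));i=1+np.argmax(s[1:,4]);m=l==i;q=P[m]
    A=np.c_[q[:,:2]-C0,np.ones(len(q))];w=np.ones(len(q),bool)
    for _ in range(6):
        t=np.linalg.lstsq(A[w],q[w,2],rcond=None)[0];w=abs(A@t-q[:,2])<.003
    print("flange top z",t[2],"slope",t[:2],w.sum())
    k=max(cv2.findContours(m.astype(np.uint8),0,1)[0],key=cv2.contourArea)
    X=np.array([ray(c,*p[0],.1)[:2] for p in k])
    from scipy.optimize import least_squares
    g=least_squares(lambda t:np.hypot(*(X-t[:2]).T)-t[2],[*C0,.048],loss="soft_l1",f_scale=.001);print("flange centre,r",g.x)
    n,l,s,ce=cv2.connectedComponentsWithStats((b&~dark&(z>.083)&(z<.112)&(np.hypot(P[...,0]-C0[0],P[...,1]-C0[1])>.044)).astype(np.uint8))
    J=[P[l==i].mean(0) for i in range(1,n) if s[i,4]>15]
    for j in J: d=j[:2]-g.x[:2];print("bright",j.round(4),"from flange",np.hypot(*d).round(4),np.degrees(np.arctan2(d[1],d[0])).round(1))
E
python3 - <<'E'
from chk import *
c,P=wrist("w8");chk(c,P,np.array([.580,.069]))
from station import camera
c=camera("top");chk(c,cloud(c),np.array([.5774,.0675]))
E
```

```text
flange top z 0.09948198030135523 slope [0.00099532 0.00141858] 4225
flange centre,r [0.58392773 0.07297579 0.04364147]
bright [0.6382 0.0886 0.0934] from flange 0.0565 16.0
bright [0.6087 0.1047 0.0994] from flange 0.0403 52.0
bright [0.6255 0.069  0.0997] from flange 0.0417 -5.5
bright [0.5423 0.1046 0.0864] from flange 0.0523 142.8
bright [0.5327 0.1121 0.0965] from flange 0.0645 142.6
bright [0.5742 0.0136 0.0968] from flange 0.0602 -99.3
bright [0.5359 0.0578 0.0996] from flange 0.0504 -162.4
flange top z 0.09928944738195526 slope [0.00790595 0.0078953 ] 174
flange centre,r [0.56238429 0.09050541 0.0251601 ]
```

The flange lies flat with its top at 0.0995 (100 mm expected). Back to the lever.

```bash
python3 - <<'E'
from h import *
rows([(.502,-.036,.2,.92),(.502,-.036,.0935,.92)])
E
```

```text
[-0.5165, -0.0926, 0.0316, 0.0, -0.0, -0.0114]
[-0.5166, -0.0927, 0.4576, 0.0, -0.0, -0.0114]
```

Request:
play_rows:
  motion:
    - [[-0.517, -0.0925, 0.03, 0, 0, -0.0114, -0.15], [-0.517, -0.0925, 0.03, 0, 0, -0.0114, -0.15], [-0.517, -0.0925, 0.03, 0, 0, -0.0114, -0.15], [-0.517, -0.0925, 0.03, 0, 0, -0.0114, -0.15], [-0.517, -0.0925, 0.2, 0, 0, -0.0114, -0.15], [-0.517, -0.0925, 0.33, 0, 0, -0.0114, -0.15], [-0.517, -0.0925, 0.42, 0, 0, -0.0114, -0.15], [-0.517, -0.0925, 0.455, 0, 0, -0.0114, -0.15], [-0.517, -0.0925, 0.455, 0, 0, -0.0114, -0.15]]

```text
time_s: 16.3
ee_pos: [0.5018, -0.0358, 0.093]
eef_rot: [-3.139, 0.001, 0.92]
force: [0.3, 0.0, -0.6]
grip_width: 0.0402
grip_force: 0.0
```

Request:
play_rows:
  motion:
    - [[0, 0, 0, 0, 0, 0, -0.4], [0, 0, 0, 0, 0, 0, -0.6], [0, 0, 0, 0, 0, 0, -0.8], [0, 0, 0, 0, 0, 0, -0.8], [0, 0, 0, 0, 0, 0, -0.8]]
  grip_force: 8

```text
time_s: 16.8
ee_pos: [0.5026, -0.0362, 0.0949]
eef_rot: [3.14, -0.001, 0.92]
force: [0.1, 0.3, 6.7]
grip_width: 0.0183
grip_force: 8.0
```

```bash
python3 - <<'E'
from h import *
from station import get_obs
o=get_obs();print(o["force"],o["ee_pos"])
arc(np.arange(229,196,-3.6),.0935)
E
```

```text
[0.10034139 0.29843782 6.73665125] [ 0.50256409 -0.036226    0.09490248]
[0.002, -0.0427, 0.0055, 0.0002, -0.0001, 0.0102]
[0.0051, -0.075, 0.0055, 0.0002, -0.0001, 0.0202]
[0.0102, -0.107, 0.0055, 0.0002, -0.0002, 0.0302]
[0.0173, -0.1386, 0.0054, 0.0002, -0.0002, 0.0402]
[0.0264, -0.1698, 0.0054, 0.0002, -0.0002, 0.0502]
[0.0374, -0.2002, 0.0053, 0.0002, -0.0002, 0.0602]
[0.0503, -0.23, 0.0053, 0.0002, -0.0002, 0.0702]
[0.0651, -0.2588, 0.0053, 0.0002, -0.0002, 0.0802]
[0.0816, -0.2867, 0.0053, 0.0002, -0.0002, 0.0902]
[0.0999, -0.3135, 0.0052, 0.0002, -0.0002, 0.1002]
```

Request:
play_rows:
  motion:
    - [[0.002, -0.043, 0, 0, 0, 0.0102, -0.8], [0.005, -0.075, 0, 0, 0, 0.0202, -0.8], [0.01, -0.107, 0, 0, 0, 0.0302, -0.8], [0.0175, -0.139, 0, 0, 0, 0.04, -0.8], [0.0265, -0.17, 0, 0, 0, 0.05, -0.8], [0.0375, -0.2, 0, 0, 0, 0.06, -0.8], [0.05, -0.23, 0, 0, 0, 0.07, -0.8], [0.065, -0.259, 0, 0, 0, 0.08, -0.8], [0.07, -0.267, 0, 0, 0, 0.083, -0.8]]

```text
time_s: 17.7
ee_pos: [0.4603, 0.0185, 0.0949]
eef_rot: [3.14, -0.003, 0.397]
force: [3.8, -3.3, 4.5]
grip_width: 0.0187
grip_force: 8.0
```

```bash
python3 - <<'E'
from h import *
from station import get_obs
o=get_obs();d=o["ee_pos"][:2]-[.579,.068];a=np.arctan2(d[1],d[0]);print(o["force"],np.degrees(a),"tangential ccw",o["force"][:2]@[-np.sin(a),np.cos(a)])
arc([200,198,196,195,194,193,192,191,190,189],.0935)
E
```

```text
[ 3.79198991 -3.25253647  4.45290526] -157.36906152476178 tangential ccw 4.461233659695531
[-0.0012, -0.0237, 0.0055, 0.0002, -0.0004, 0.0076]
[-0.0, -0.0417, 0.0055, 0.0002, -0.0004, 0.0131]
[0.0018, -0.0596, 0.0055, 0.0002, -0.0004, 0.0187]
[0.0029, -0.0685, 0.0055, 0.0002, -0.0004, 0.0214]
[0.0042, -0.0774, 0.0054, 0.0002, -0.0004, 0.0242]
[0.0056, -0.0863, 0.0054, 0.0002, -0.0004, 0.027]
[0.0072, -0.0952, 0.0054, 0.0002, -0.0004, 0.0298]
[0.009, -0.104, 0.0054, 0.0002, -0.0004, 0.0326]
[0.0109, -0.1128, 0.0054, 0.0002, -0.0004, 0.0353]
[0.013, -0.1216, 0.0054, 0.0002, -0.0004, 0.0381]
```

Request:
play_rows:
  motion:
    - [[0, -0.012, 0, 0, 0, 0.004, -0.8], [-0.001, -0.024, 0, 0, 0, 0.0076, -0.8], [0, -0.033, 0, 0, 0, 0.01, -0.8], [0, -0.042, 0, 0, 0, 0.013, -0.8], [0.001, -0.05, 0, 0, 0, 0.016, -0.8], [0.002, -0.06, 0, 0, 0, 0.0187, -0.8], [0.003, -0.0685, 0, 0, 0, 0.0214, -0.8]]
  grip_force: 40

```text
time_s: 18.4
ee_pos: [0.455, 0.0342, 0.0949]
eef_rot: [3.14, -0.004, 0.264]
force: [8.0, -0.9, 1.9]
grip_width: 0.0174
grip_force: 40.0
```

```bash
cat > st.py <<'E'
from h import *
from station import get_obs
o=get_obs();d=o["ee_pos"][:2]-[.579,.068];a=np.arctan2(d[1],d[0]);print(o["force"],o["grip_width"],np.degrees(a)%360,"tangential ccw",o["force"][:2]@[-np.sin(a),np.cos(a)])
arc([195,194,193,192,191,190,189],.0949)
E
python3 st.py
```

```text
[ 8.04724069 -0.94203734  1.91514663] 0.017407408569785728 195.2530998549217 tangential ccw 3.025947813871159
[-0.002, -0.0023, 0.0001, 0.0002, -0.0006, 0.0003]
[-0.0019, -0.0113, 0.0001, 0.0002, -0.0006, 0.0031]
[-0.0016, -0.0203, 0.0001, 0.0002, -0.0006, 0.0059]
[-0.0012, -0.0293, 0.0, 0.0002, -0.0006, 0.0086]
[-0.0007, -0.0383, 0.0, 0.0002, -0.0006, 0.0114]
[0.0001, -0.0472, 0.0, 0.0002, -0.0006, 0.0142]
[0.0009, -0.0562, 0.0, 0.0002, -0.0006, 0.017]
```

Request:
play_rows:
  motion:
    - [[0.003, -0.007, 0, 0, 0, 0.0015, -0.8], [0.003, -0.012, 0, 0, 0, 0.003, -0.8], [0.003, -0.016, 0, 0, 0, 0.0045, -0.8], [0.003, -0.02, 0, 0, 0, 0.006, -0.8], [0.003, -0.02, 0, 0, 0, 0.006, -0.8]]

```text
time_s: 18.9
ee_pos: [0.4539, 0.0391, 0.0949]
eef_rot: [3.141, -0.002, 0.226]
force: [3.2, -1.7, 6.6]
grip_width: 0.0173
grip_force: 40.0
```

```bash
python3 st.py
```

```text
[ 3.20301329 -1.69715394  6.58362186] 0.017287152536510805 192.98637746188734 tangential ccw 2.3735258895313596
[-0.002, 0.0181, -0.0, 0.0001, -0.0003, -0.0056]
[-0.0023, 0.0091, -0.0001, 0.0001, -0.0003, -0.0029]
[-0.0024, 0.0001, -0.0001, 0.0001, -0.0003, -0.0001]
[-0.0023, -0.0089, -0.0001, 0.0001, -0.0003, 0.0027]
[-0.0021, -0.0179, -0.0001, 0.0001, -0.0003, 0.0055]
[-0.0017, -0.0269, -0.0001, 0.0001, -0.0003, 0.0083]
[-0.0011, -0.0359, -0.0001, 0.0001, -0.0003, 0.011]
```

Request:
play_rows:
  motion:
    - [[0, -0.005, 0, 0, 0, 0.0014, -0.8], [0, -0.009, 0, 0, 0, 0.0028, -0.8], [0, -0.013, 0, 0, 0, 0.004, -0.8], [0, -0.013, 0, 0, 0, 0.004, -0.8]]

```text
time_s: 19.3
ee_pos: [0.4532, 0.0423, 0.0949]
eef_rot: [3.141, -0.002, 0.201]
force: [2.9, -2.2, 6.0]
grip_width: 0.0174
grip_force: 40.0
```

```bash
python3 st.py
```

```text
[ 2.92259418 -2.17930741  5.98940451] 0.01735331057128229 191.56849553250436 tangential ccw 2.7211311148406963
[-0.0015, 0.0309, -0.0, 0.0002, -0.0004, -0.0096]
[-0.0019, 0.0219, -0.0, 0.0001, -0.0004, -0.0068]
[-0.0022, 0.0129, -0.0001, 0.0001, -0.0004, -0.0041]
[-0.0024, 0.0039, -0.0001, 0.0001, -0.0004, -0.0013]
[-0.0024, -0.0051, -0.0001, 0.0001, -0.0004, 0.0015]
[-0.0022, -0.0141, -0.0001, 0.0001, -0.0004, 0.0043]
[-0.0019, -0.0231, -0.0001, 0.0001, -0.0004, 0.007]
```

Request:
play_rows:
  motion:
    - [[0, -0.005, 0, 0, 0, 0.0014, -0.8], [0, -0.009, 0, 0, 0, 0.0028, -0.8], [0, -0.013, 0, 0, 0, 0.004, -0.8], [0, -0.013, 0, 0, 0, 0.004, -0.8]]

```text
time_s: 19.7
ee_pos: [0.4526, 0.0454, 0.0949]
eef_rot: [3.141, -0.002, 0.176]
force: [4.0, -3.4, 5.1]
grip_width: 0.0177
grip_force: 40.0
```

```bash
python3 st.py
```

```text
[ 4.01285227 -3.4232141   5.11385725] 0.017729520589873586 190.1333998328605 tangential ccw 4.075838278616618
[-0.0005, 0.0438, -0.0, 0.0002, -0.0004, -0.0136]
[-0.0012, 0.0348, -0.0, 0.0002, -0.0004, -0.0108]
[-0.0017, 0.0258, -0.0, 0.0002, -0.0004, -0.0081]
[-0.0021, 0.0168, -0.0, 0.0001, -0.0004, -0.0053]
[-0.0023, 0.0078, -0.0001, 0.0001, -0.0004, -0.0025]
[-0.0024, -0.0012, -0.0001, 0.0001, -0.0004, 0.0003]
[-0.0023, -0.0102, -0.0001, 0.0001, -0.0004, 0.003]
```

Request:
play_rows:
  motion:
    - [[0, -0.005, 0, 0, 0, 0.0014, -0.8], [0, -0.009, 0, 0, 0, 0.0028, -0.8], [0, -0.013, 0, 0, 0, 0.004, -0.8], [0, -0.013, 0, 0, 0, 0.004, -0.8]]

```text
time_s: 20.1
ee_pos: [0.4521, 0.0484, 0.0949]
eef_rot: [3.14, -0.003, 0.151]
force: [4.3, -5.6, 5.0]
grip_width: 0.0178
grip_force: 40.0
```

```bash
python3 st.py
```

```text
[ 4.34622778 -5.60740726  4.98894183] 0.017800673164700593 188.79243388634313 tangential ccw 6.205856344271825
[0.0007, 0.0558, 0.0001, 0.0002, -0.0004, -0.0176]
[-0.0002, 0.0468, 0.0001, 0.0002, -0.0004, -0.0148]
[-0.0009, 0.0379, 0.0, 0.0002, -0.0004, -0.0121]
[-0.0015, 0.0289, 0.0, 0.0002, -0.0004, -0.0093]
[-0.002, 0.0199, 0.0, 0.0002, -0.0004, -0.0065]
[-0.0023, 0.0109, 0.0, 0.0002, -0.0004, -0.0037]
[-0.0024, 0.0019, -0.0, 0.0002, -0.0004, -0.0009]
```

Request:
play_rows:
  motion:
    - [[0, -0.007, 0, 0, 0, 0.0014, -0.8], [0, -0.014, 0, 0, 0, 0.0028, -0.8], [0, -0.02, 0, 0, 0, 0.004, -0.8], [0, -0.02, 0, 0, 0, 0.004, -0.8]]

```text
time_s: 20.5
ee_pos: [0.4515, 0.0527, 0.0949]
eef_rot: [3.139, -0.003, 0.126]
force: [4.6, -11.6, 5.1]
grip_width: 0.0178
grip_force: 40.0
```

```bash
python3 st.py
```

```text
[  4.60957906 -11.58195127   5.14147216] 0.01779260252463513 186.82241889121138 tangential ccw 12.04752403543365
[0.0023, 0.0734, 0.0001, 0.0004, -0.0004, -0.0216]
[0.0012, 0.0645, 0.0001, 0.0004, -0.0004, -0.0188]
[0.0002, 0.0555, 0.0001, 0.0004, -0.0004, -0.0161]
[-0.0006, 0.0466, 0.0, 0.0004, -0.0004, -0.0133]
[-0.0013, 0.0376, 0.0, 0.0004, -0.0004, -0.0105]
[-0.0018, 0.0286, -0.0, 0.0004, -0.0004, -0.0077]
[-0.0022, 0.0196, -0.0, 0.0004, -0.0004, -0.005]
```

Request:
play_rows:
  motion:
    - [[0, -0.007, 0, 0, 0, 0.0014, -0.8], [0, -0.014, 0, 0, 0, 0.0028, -0.8], [0, -0.018, 0, 0, 0, 0.0035, -0.8], [0, -0.018, 0, 0, 0, 0.0035, -0.8]]

```text
time_s: 20.9
ee_pos: [0.4511, 0.0565, 0.0949]
eef_rot: [3.138, -0.003, 0.104]
force: [6.4, -18.8, 4.2]
grip_width: 0.0176
grip_force: 40.0
```

```bash
python3 st.py
```

```text
[  6.41222074 -18.83869041   4.21324623] 0.017603664597511684 185.15584731857666 tangential ccw 19.338702995077863
[0.004, 0.0883, 0.0003, 0.0006, -0.0004, -0.0251]
[0.0027, 0.0794, 0.0002, 0.0006, -0.0004, -0.0223]
[0.0015, 0.0705, 0.0002, 0.0006, -0.0004, -0.0196]
[0.0004, 0.0615, 0.0001, 0.0006, -0.0004, -0.0168]
[-0.0004, 0.0525, 0.0001, 0.0006, -0.0004, -0.014]
[-0.0011, 0.0436, 0.0001, 0.0006, -0.0004, -0.0112]
[-0.0017, 0.0346, 0.0, 0.0006, -0.0005, -0.0084]
```

Request:
play_rows:
  motion:
    - [[0, 0, 0, 0, 0, 0, -0.45], [0, 0, 0, 0, 0, 0, -0.25], [0, 0, 0, 0, 0, 0, -0.15], [0, 0, 0, 0, 0, 0, -0.15], [0, 0, 0, 0, 0, 0, -0.15], [0, 0, -0.1, 0, 0, 0, -0.15], [0, 0, -0.25, 0, 0, 0, -0.15], [0, 0, -0.4, 0, 0, 0, -0.15], [0, 0, -0.5, 0, 0, 0, -0.15], [0, 0, -0.5, 0, 0, 0, -0.15]]

```text
time_s: 21.9
ee_pos: [0.4507, 0.0585, 0.2221]
eef_rot: [3.142, -0.005, 0.104]
force: [0.4, -0.0, -0.3]
grip_width: 0.04
grip_force: 0.0
```

```bash
python3 st.py|head -1; python3 - <<'E'
from h import *
rows([(.44,-.06,.25,.1)])
E
```

```text
[ 0.35901012 -0.00804892 -0.26875569] 0.03996514700775267 184.21774155126124 tangential ccw 0.03443124164889374
[-0.0912, 0.4672, -0.1122, 0.0, -0.0008, 0.0006]
```

```bash
python3 - <<'E'
from chk import *
from station import camera
c,P=wrist("w9");chk(c,P,np.array([.580,.069]))
z=P[...,2];b=(c["z_map"]>0)&(np.hypot(P[...,0]-.455,P[...,1]-.06)<.05)&(z>.085)&(z<.108);q=P[b];
if len(q): d=q.mean(0)[:2]-[.581,.0685];print("handle",q.mean(0),np.degrees(np.arctan2(d[1],d[0]))%360)
c=camera("top");cv2.imwrite("pics/t9.png",cv2.resize(c["frame"][140:235,275:365],(540,570),interpolation=2)[...,::-1])
E
```

```text
flange top z 0.09829360418720237 slope [-0.15152151  0.02350246] 129
flange centre,r [0.58042461 0.06902413 0.01976026]
bright [0.582  0.0669 0.0982] from flange 0.0026 -54.4
handle [0.45527141 0.04893061 0.09759051] 188.8469807377472
```

View pics/w9.png

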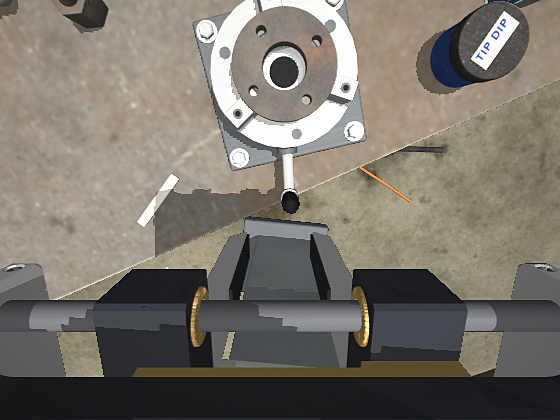

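Wrist picture: the flange at (284,69) sits concentric in the three jaws. The handle at (290,203) settled at about 188.8°, so the sleeve is at about 0.77, just past contact. I move clear and check once more that it stays.

Request:
play_rows:
  motion:
    - [[0, 0, -0.1, 0, 0, 0, -0.15], [0, 0, -0.12, 0, 0, 0, -0.15], [0, 0, -0.12, 0, 0, 0, -0.15], [0, 0, -0.12, 0, 0, 0, -0.15], [0, 0, -0.12, 0, 0, 0, -0.15], [0, 0, -0.12, 0, 0, 0, -0.15], [0, 0, -0.12, 0, 0, 0, -0.15], [0, 0, -0.12, 0, 0, 0, -0.15]]

```text
time_s: 22.8
ee_pos: [0.4497, 0.0583, 0.2489]
eef_rot: [-3.142, 0.0, 0.104]
force: [-0.0, 0.0, 0.4]
grip_width: 0.0401
grip_force: 0.0
```

```bash
python3 - <<'E'
from h import *
from scipy.optimize import least_squares
c,P=wrist("w10");z=P[...,2];ok=c["z_map"]>0
b=ok&(np.hypot(P[...,0]-.455,P[...,1]-.06)<.05)&(z>.085)&(z<.108);q=P[b];d=q.mean(0)[:2]-[.581,.0685];print("handle",q.mean(0),np.degrees(np.arctan2(d[1],d[0]))%360)
C=np.array([.581,.0685]);r=np.hypot(P[...,0]-C[0],P[...,1]-C[1])
f=ok&(r<.05)&(r>.015)&(z>.09);p=P[f];A=np.c_[p[:,:2]-C,np.ones(len(p))];print("plane",np.linalg.lstsq(A,p[:,2],rcond=None)[0])
def circ(m,h,r0,lo,hi):
    k=np.vstack([k for k in cv2.findContours(m.astype(np.uint8),cv2.RETR_LIST,1)[0] if len(k)>20]).reshape(-1,2)
    k=k[(k[:,1]>3)];X=np.array([ray(c,*u,h)[:2] for u in k]);rr=np.hypot(*(X-C).T);X=X[(rr>lo)&(rr<hi)]
    g=least_squares(lambda t:np.hypot(*(X-t[:2]).T)-t[2],[*C,r0],loss="soft_l1",f_scale=.0007);return g.x,len(X)
print("hole",circ(ok&(z>.09)&(r<.06),.1,.02,.012,.028));print("flange",circ(ok&(z>.09)&(r<.06),.1,.048,.042,.053));print("chuck",circ(ok&(z>.068)&(r<.09),.074,.073,.066,.08))
E
```

```text
handle [0.45526959 0.04891541 0.09766355] 188.85361674446088
plane [-0.0009934   0.00092335  0.0993197 ]
hole (array([0.58027648, 0.06910398, 0.01944594]), 118)
flange (array([0.58136082, 0.06906645, 0.04741687]), 267)
chuck (array([0.5811761 , 0.06913559, 0.07188303]), 346)
```

The flange is flat, centred within about 0.2 mm, and the lever is not moving. Handing in.

```bash
python3 -c "
from station import workorder
print(workorder.hand_in())"
```

```text
the job is handed in; nothing more can be done
None
```

The job is handed in (no verdict was returned): the flange lies flat on all three jaw steps, clamped and centred to about 0.2 mm by the camera check, with the lever staying put and the arm clear; I never touched the hex coupling, pipe piece or tin.

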